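Hang the one-armed weighing pan on the spring scale

TASK

Weigh the copper discs: pick up the one-armed steel pan that carries them by the flat tab at its top and hang its hook on the scale's peg, between the two collars. The pan is lopsided and its weight is not known beforehand, so lean it over to the angle at which it will hang and ease its weight onto the sprung peg until the scale carries all of it before you let go: let the peg sink no faster than about 3 cm a second, it must not drop or bounce, and the pan must not swing. Press nothing hard, leave everything else on the table where it is, and leave the pan hanging still.

Things in the scene. Friction and masses are not known exactly. Their poses are not given: they have to be found in the camera images.
- pan_tab (a point): Where to grip the pan: centre of the upright steel tab at its top, 10 mm thick (x), 30 mm wide (y), 42 mm tall (z; 21 mm above and below this point), 187 mm above the dish's underside. Axes of all pan points: x through the thickness of tab and hook (along the peg once hung), y sideways from the hook to the heavy dish side, z up. It starts standing on its dish, upright.
- pan_seat (a point): Apex of the inside of the pan's hook (a shallow upside-down V roof), 37 mm straight below pan_tab, 150 mm above the dish's underside. The mouth opens downward and is 22 mm wide along y, between the stem on the +y side and a nose on the -y side that reaches 24 mm below this point. The hook is 10 mm thick along x. Stem and dish hang lower than the peg, so bring the hook in over the peg's free end, not across the peg.
- pan_com (a point): Centre of mass of the pan, 29 mm to +y of and 94 mm below pan_seat. Hung on the peg, the pan comes to rest with this point under the peg, leaning 0.31 rad (18 degrees): from upright it turns by -0.31 rad about its own +x axis, so the +y edge of the dish sinks and the tab tips to +y.
- pan_dish (a point): Centre of the underside of the pan's round dish (84 mm across, 5 mm thick), 34 mm to +y of and 150 mm below pan_seat. Two copper discs are fixed on the dish and a 10 x 10 mm stem rises from it to the hook, all one rigid piece. Its mass, 0.22 to 0.8 kg, differs from run to run.
- scale_peg (a point): Top of the scale's level 10 mm round steel peg, midway between its two collars; 275 mm above the table unloaded. The peg lies along this frame's x: free end 30 mm off at -x; at +x it runs 110 mm to a carriage on a low column. Collars 18 mm across, 25 mm gap between; nothing on the scale is higher than they are (4 mm above the peg). The pan may hang either way round (x with or against peg x).
- scale_carriage (a joint): How far the peg has sunk, m: 0 unloaded, at most 0.08 at the bottom stop. A spring of 110 N/m with 0.3 N of preload and little damping, so a hung pan of weight W newtons sinks it by (W - 0.3)/110 m. With the pan held leaning, its stem slopes across above the peg: slip the hook on along the slope of the stem, then sink straight down. A push of 0.3 N too much or too little at release is still fine
- pliers_mid (a point): Bystander: orange-handled pliers lying flat, 145 mm long, 15 mm tall; point at their pivot
- mandrel_mid (a point): Bystander: 60 mm wooden block with an upright dowel, 175 mm tall in all; point at the block's centre
- spare_mid (a point): Bystander: small empty hanger, 60 mm dish, 96 mm tall, with a central stem; point half-way up
- hammer_grip (a point): Bystander: small hammer lying flat; point on its handle
- anvil_center (a point): Bystander: flat steel bench block 60 x 60 x 22 mm; point at its centre
- jar_mid (a point): Bystander: glass jar 64 mm across, 85 mm tall; point half-way up

How it is judged:
On the way, in this order (a step that is already met when the one before it is completed fails the run):
1. the pan is lifted clear of the table (height (world z) of pan_seat above 0.19 m and contact force between pan and the fingers above 0.5 N), for 0.2 s.
2. the hook is on the peg between the collars and the peg has begun to sink while the pan is still held (distance between pan_seat and scale_peg below 0.01 m and value of joint scale_carriage above 0.005 m and contact force between pan and the fingers above 0.3 N), for 0.2 s.
At the end, for the whole second after the job is handed in: The pan hangs by its hook on the peg between the collars (hook apex within 10 mm of the peg's middle point), the scale carrying its weight (sunk 8 to 75 mm), released and still (under 0.04 m/s and 0.4 rad/s), its dish clear of the table (distance between pan_seat and scale_peg below 0.01 m and value of joint scale_carriage between 0.008 and 0.075 m and linear speed of pan below 0.04 m/s and angular speed of pan below 0.4 rad/s and height (world z) of pan_dish above 0.03 m and contact force between pan and the fingers below 0.05 N); the robot touches nothing.
It fails at once if the peg dropped or bounced: it moved faster than 0.055 m/s (velocity of joint scale_carriage above 0.055 m/s or velocity of joint scale_carriage below -0.055 m/s).
It fails at once if the pan swung faster than 1.0 rad/s while on the scale (value of joint scale_carriage above 0.006 m and angular speed of pan above 1 rad/s).
It fails at once if pan or robot pressed on the scale with more than 15 N (contact force between any of pan, the fingers, the arm and scale above 15 N).
It fails at once if a bystander was moved more than 30 mm (distance of any of pliers_mid, mandrel_mid, spare_mid, hammer_grip, anvil_center, jar_mid from where it was at the start of the episode above 0.03 m).
It also fails if it takes over 72 s, if anything falls off the work surface, if the arm or the gripper's body presses on something with over 40 N, if the wrist force passes 120 N, or if a joint passes its speed limit or range.

ROBOT

A 7-joint arm with a two-finger parallel gripper is mounted at the origin on the work surface. World frame = base frame: x ahead of the robot, y to its left, z up, the work surface at z = 0. Lengths are in m, angles in rad, forces in N, time in s.
With the tool pointing down it reaches from about 0.4 to 0.875 m from the base axis. Payload 19.3 kg.
Tool frame: the origin (TCP) lies midway between the tips of the shut fingers; the grasp point (between the pads) lies 19 mm behind it (bot.pinch_z is the distance from the TCP to the grasp point, in m); z points along the fingers, y is the line along which they close (so a half turn about z gives the same grasp; the last joint's range is limited). The gripper opens to 85 mm and grips with 20 to 120 N. Pads are 22 mm wide; open, the fingers measure 114 mm over their backs; the gripper's body (76 mm by 85 mm) begins 54 mm behind the grasp point. The pads swing forward as they close: fully open they stand 13 mm farther back than shut.
Start: joints at [-1.293, 0.521, -0.036, 1.599, 0.021, 1.021, -0.113], TCP at [0.213, 0.588, 0.231] pointing down, gripper open.
Joint ranges: [-2.91, 2.91], [-0.3, 2.13], [-1.5, 1.42], [0.17, 2.43], [-1.26, 4.41], [0.16, 1.93], [-2.52, 2.52]. Speed limits (rad/s): [1.89, 1.89, 2.39, 2.39, 3.01, 3.01, 3.01].

INTERFACE

Orientations are given as [roll, pitch, yaw] about the fixed x, y, z axes, in that order (R = Rz(yaw) Ry(pitch) Rx(roll)).
In Python, from workcell import observe, viewer, bot gives the robot as it stands. The module is installed in compiled form; this text tells all that it offers.
- The arm moves only by the tool play_rows, never from a script. Its argument "motion" is a list of rows, each a list of 7 numbers: the shift along the tool's x, y, z in cm, then the turn, a rotation vector about the tool's x, y, z in rad, then the opening, from -1 (shut) to 1 (fully open), so that 0 is half open. A call has exactly 5 rows; each row is the pose to reach, as a shift and turn from the pose commanded when the call began, along the tool's axes at that moment; what a row does not reach only later rows make up. A row lasts 1/10 s, in which the tool goes at most 50 mm and 8.59 degrees, less where a joint would pass 70% of its speed; a pose out of reach is approached as far as the arm can. A call with a gripper value outside its range is refused whole. The fingers move at their own pace and stop on an object; "squeeze" is the grip in N (left out, the last holds). Time passes only in rows, so rows that repeat a pose let the fingers close, or fill a call up. It gives the time, the measured TCP pose, the force, the opening and the grip force at its end, in the units of the state.
- observe(): the state, without advancing time (a new reading comes with each control period).
- viewer.grab_frame(name): name is "side" or "top"; returns (picture, depth): 400x640x3 uint8, red, green, blue; 400x640 float32, m along the optical axis (not along the pixel's ray), 0 where there is no reading.
- viewer.camera_info(name): a dict with "fx", "fy", "cx", "cy" (pixels), "k1" (the pictures are not rectified: a ray, as slopes to the right and down, at radius r is drawn at 1 + k1 r^2 times it, then the intrinsics apply), "R" (3x3) and "t" (3): a world point X has camera coordinates R X + t. Camera axes: x right, y down, z forward; pixel columns grow to the right and rows downward; lengths in m; the calibration is good to about 2 mm. A picture is of the moment at which its call begins. camera_info takes no time and is no camera call.
- bot.job_done(): hands the job in; it is judged then, once.
The state is a dict: "clock": time; "qpos": joint angles; "qd": joint speeds; "joint_efforts": joint torques, N m; "position": TCP position; "tool_rot": TCP orientation; "force": force on the tool from outside, world axes, zero at the start; "moment": the same for the moment, N m; "grip_width": finger opening in m; "finger_force": force on a finger pad.
Only numpy, scipy, OpenCV 4.12 (cv2) and the standard library are available. Lean on these libraries where they do the work, as an engineer would, in place of code of your own. Each camera call takes 0.05 s, during which the arm holds its last target. There are 200 camera calls.

## Working session

There is one attempt and no reset: what is moved stays moved. The work goes in short steps, Python scripts to look and compute and a tool call to move; the robot and the scene stay as the last step left them, time stands still between calls to the robot, and variables do not carry over. Pictures are saved under pics/ and viewed, at most 10 in all, crops included, and the job is handed in when it is done.

Besides the shell and the picture viewer there is one more tool, called after "Request:" by a JSON object that holds its "method" and its "body". play_rows: Moves the arm, as the interface text tells. Its arguments: {"type":"object","properties":{"motion":{"type":"array"},"squeeze":{"type":"number"}},"required":["motion"]}

```bash
mkdir -p pics; cat > h.py <<'E'
import numpy as np, cv2
from workcell import observe, viewer, bot
def cloud(name):
    im,d=viewer.grab_frame(name); c=viewer.camera_info(name)
    K=np.array([[c['fx'],0,c['cx']],[0,c['fy'],c['cy']],[0,0,1.]])
    v,u=np.mgrid[:400,:640]
    p=cv2.undistortPoints(np.stack([u,v],-1).reshape(-1,1,2).astype(float),K,np.array([c['k1'],0,0,0.])).reshape(400,640,2)
    X=np.dstack([p*d[...,None],d]); W=(X-np.array(c['t']))@np.array(c['R'])
    W[d==0]=np.nan
    return im,W
E
python3 - <<'E'
from h import *
for n in ['side','top']:
    im,W=cloud(n); np.save(n,W); cv2.imwrite(f'pics/{n}0.png',im[...,::-1])
    c=viewer.camera_info(n); print(n,c, -np.array(c['R']).T@c['t'])
print(observe(), bot.pinch_z)
E
```

```text
side {'fx': 418.335178303567, 'fy': 418.335178303567, 'cx': 318.5090575358013, 'cy': 204.2896114644785, 'k1': -0.06539878247969404, 'R': array([[ 0.9779626 , -0.20833435, -0.01363656],
       [-0.14201565, -0.61592857, -0.77489583],
       [ 0.15303828,  0.75975575, -0.63194184]]), 't': array([-0.45978867,  0.19699299,  1.49867354])} [ 0.2482778  -1.11308201  1.09345363]
top {'fx': 509.2964290009251, 'fy': 509.2964290009251, 'cx': 321.85753157822256, 'cy': 202.7523110609751, 'k1': -0.14238564948332427, 'R': array([[ 0.00313183, -0.99976972,  0.02122979],
       [-0.98920676, -0.00620738, -0.14639486],
       [ 0.14649293, -0.02054217, -0.9889984 ]]), 't': array([-0.02289241,  0.50751196,  1.61928154])} [0.26489265 0.01352673 1.67625   ]
{'clock': 0.1, 'qpos': array([-1.29320776,  0.5219092 , -0.03633447,  1.59992368,  0.02120275,
        1.02112922, -0.11280545]), 'qd': array([ 1.47660301e-03, -1.56495131e-03, -9.44054579e-05, -1.00247416e-03,
       -1.64571984e-04,  1.02739208e-03,  8.98476953e-04]), 'joint_efforts': array([ 3.52415089e-03, -9.28478551e+01,  1.98391534e+00, -3.70526969e+01,
        1.81482697e-02,  5.33021157e-03,  3.70880355e-05]), 'position': array([0.21294018, 0.58729281, 0.23082117]), 'tool_rot': array([-3.14061065e+00,  6.82038011e-05,  2.79379474e+00]), 'force': array([-0.39191208,  1.17687427, -0.14842169]), 'moment': array([0.01964355, 0.01031801, 0.02094658]), 'finger_force': 0.0, 'grip_width': 0.08557742215962995} 0.0187
```

View pics/side0.png

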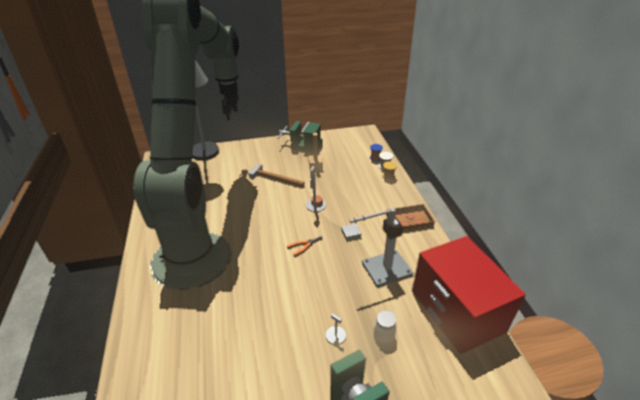

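View pics/top0.png

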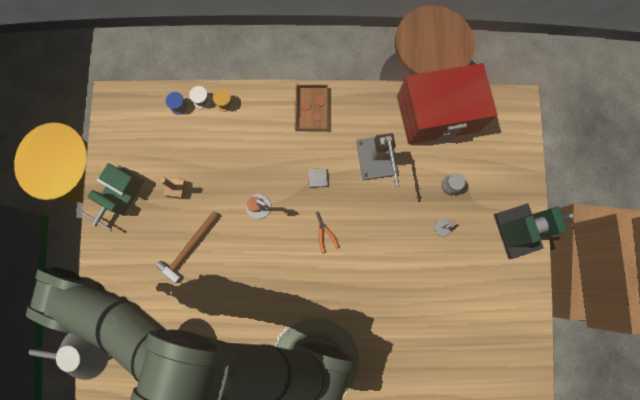

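The side view has the pan at about (316,200) and the scale column at (390,240), with the peg running to (352,220). The top view has the pan at (260,206) and the peg from (385,140) to (397,185).

```bash
python3 - <<'E'
from h import *
T=np.load('top.npy');S=np.load('side.npy')
def sel(W,u0,u1,v0,v1,z0,z1):
    P=W[v0:v1,u0:u1].reshape(-1,3); return P[(P[:,2]>z0)&(P[:,2]<z1)]
np.set_printoptions(precision=4,suppress=True)
for n,W,b in [('top',T,(235,300,185,225)),('side',S,(300,335,150,220))]:
    for z0,z1 in [(.003,.02),(.02,.12),(.12,.15),(.15,.172),(.172,.22)]:
        P=sel(W,*b,z0,z1)
        if len(P): print('pan',n,z0,len(P),P.mean(0),P.min(0),P.max(0))
for n,W,b in [('top',T,(355,420,125,200)),('side',S,(340,400,200,240))]:
    P=sel(W,*b,.25,.31)
    print('peg',n,len(P)); 
    P=P[np.argsort(P[:,0])]; print(P[::max(1,len(P)//40)])
a=cv2.imread('pics/top0.png')[115:230,230:430]; b=cv2.imread('pics/side0.png')[145:285,280:440]
cv2.imwrite('pics/c1.png',np.vstack([cv2.resize(a,(600,300),interpolation=2),cv2.resize(b[:75],(600,281),interpolation=2)]))
E
```

```text
pan top 0.003 581 [0.5034 0.1638 0.0059] [0.4399 0.0541 0.003 ] [0.5718 0.2686 0.0198]
pan top 0.02 133 [0.5038 0.2017 0.0301] [0.4829 0.173  0.0202] [0.5309 0.2221 0.1012]
pan top 0.12 9 [0.4774 0.1558 0.1393] [0.4716 0.1451 0.122 ] [0.4877 0.1765 0.1492]
pan top 0.15 16 [0.4808 0.1599 0.1629] [0.4719 0.1434 0.1524] [0.4938 0.1805 0.1689]
pan top 0.172 42 [0.4818 0.1596 0.2016] [0.4732 0.1456 0.1739] [0.4929 0.1727 0.216 ]
pan side 0.003 1002 [0.5312 0.326  0.006 ] [0.4216 0.0962 0.003 ] [0.6669 0.6248 0.0198]
pan side 0.02 318 [0.5296 0.3498 0.0491] [0.4589 0.167  0.02  ] [0.5859 0.5    0.1184]
pan side 0.12 29 [0.4831 0.1617 0.1362] [0.4695 0.1436 0.1218] [0.4974 0.1838 0.1494]
pan side 0.15 28 [0.4815 0.1562 0.1618] [0.4704 0.1429 0.1502] [0.4968 0.1805 0.1715]
pan side 0.172 53 [0.4816 0.1586 0.1953] [0.4724 0.1475 0.1727] [0.4931 0.1802 0.2138]
peg top 209
[[ 0.5222 -0.2276  0.271 ]
 [ 0.5242 -0.2241  0.2753]
 [ 0.5295 -0.2238  0.2778]
 [ 0.5335 -0.2277  0.2718]
 [ 0.5353 -0.224   0.277 ]
 [ 0.5384 -0.2242  0.2761]
 [ 0.541  -0.2269  0.2772]
 [ 0.5446 -0.2247  0.2739]
 [ 0.5482
[... 1330 characters left out ...]
 0.5797 -0.2142  0.2769]
 [ 0.585  -0.2183  0.2715]
 [ 0.5881 -0.2171  0.2777]
 [ 0.5947 -0.2172  0.2725]
 [ 0.5986 -0.2137  0.2768]
 [ 0.6037 -0.2178  0.2753]
 [ 0.6077 -0.2142  0.2794]
 [ 0.6137 -0.2167  0.2725]
 [ 0.6169 -0.2168  0.2719]
 [ 0.6224 -0.2089  0.2761]
 [ 0.6282 -0.2121  0.2697]
 [ 0.6313 -0.2106  0.2759]
 [ 0.6374 -0.2114  0.2754]
 [ 0.6426 -0.2061  0.274 ]
 [ 0.647  -0.2109  0.2771]
 [ 0.6519 -0.2016  0.2605]
 [ 0.6539 -0.2099  0.275 ]
 [ 0.6546 -0.1984  0.2773]
 [ 0.6552 -0.2053  0.2789]
 [ 0.6569 -0.2124  0.2686]
 [ 0.6577 -0.2078  0.2765]
 [ 0.6598 -0.2079  0.2562]
 [ 0.6611 -0.2095  0.2693]
 [ 0.6632 -0.2112  0.2743]
 [ 0.6653 -0.2121  0.2506]
 [ 0.6671 -0.2108  0.2692]]
```

View pics/c1.png

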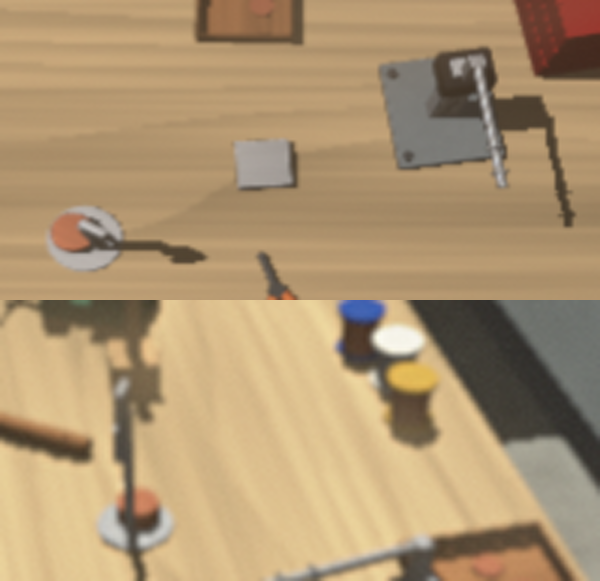

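```bash
cat > fit.py <<'E'
from h import *
np.set_printoptions(precision=4,suppress=True)
def sel(W,u0,u1,v0,v1,z0,z1):
    P=W[v0:v1,u0:u1].reshape(-1,3); return P[(P[:,2]>z0)&(P[:,2]<z1)]
def line(P):
    f=cv2.fitLine(P[:,:2].astype(np.float32),cv2.DIST_HUBER,0,.001,.001).ravel(); return f
if __name__=='__main__':
  for n,pb,qb in [('top',(235,300,185,225),(380,420,135,200)),('side',(300,335,150,220),(340,395,200,235))]:
    W=np.load(n+'.npy'); im=cv2.imread(f'pics/{n}0.png')
    P=sel(W,*pb,.15,.22);P=P[abs(P[:,1]-.16)<.03]; f=line(P);t=(P[:,:2]-f[2:])@f[:2]
    print(n,'tab',f,np.degrees(np.arctan2(f[1],f[0])),t.min(),t.max(),f[2:]+f[:2]*(t.min()+t.max())/2,P[:,2].max())
    # dish: pixels off the wood colour near the pan
    hsv=cv2.cvtColor(im,cv2.COLOR_BGR2HSV); 
    m=(np.abs(W[...,2]-.005)<.012)&(hsv[...,1]<60)&(hsv[...,2]>110)&(np.hypot(W[...,0]-.5,W[...,1]-.19)<.08)
    D=W[m]; (c,r)=cv2.minEnclosingCircle(D[:,:2].astype(np.float32)); print('dish',len(D),c,r,D[:,2].mean(),D.min(0),D.max(0))
    C=sel(W,*pb,.022,.06);C=C[np.hypot(C[:,0]-.5,C[:,1]-.19)<.05];print('copper',C.mean(0))
    Q=sel(W,*qb,.262,.295); Q=Q[Q[:,0]<.645]; f=line(Q); f[:2]*=np.sign(f[0])
    t=(Q[:,:2]-f[2:])@f[:2]; s=(Q[:,:2]-f[2:])@[-f[1],f[0]]
    print('peg',f,np.arctan2(f[1],f[0]),'end',f[2:]+f[:2]*t.min(),len(Q))
    for a in np.arange(t.min(),t.min()+.075,.005):
        k=(t>=a)&(t<a+.005); print(round(a-t.min(),3),k.sum(),np.ptp(s[k]) if k.any() else 0,Q[k,2].max() if k.any() else 0)
E
python3 fit.py
```

```text
top tab [0.4336 0.9011 0.4825 0.162 ] 64.302444 -0.01872952467665941 0.02158175305008478 [0.4831 0.1632] 0.21602571340781387
dish 240 (0.5006259083747864, 0.19149908423423767) 0.0427728146314621 0.003977707307425458 [ 0.4595  0.1506 -0.0051] [0.5413 0.2309 0.0144]
copper [0.5048 0.2028 0.0278]
peg [ 0.988   0.1542  0.5802 -0.2181] 0.1547672 end [ 0.5221 -0.2272] 161
0.0 7 0.007777859347768886 0.27764469834069794
0.005 7 0.009021833136947162 0.2777770340136637
0.01 8 0.015356270514015332 0.2773551621828895
0.015 9 0.011343121197655183 0.27938860014760897
0.02 6 0.00827463266785445 0.279030227566237
0.025 7 0.008193440287098383 0.27670719008881894
0.03 6 0.0060113599543388675 0.27712249005256995
0.035 6 0.009587416420302846 0.27801777312879794
0.04 11 0.015659745030140067 0.2788786291716964
0.045 6 0.00525383868507032 0.27799576591318825
0.05 6 0.006469453088124832 0.27543864823243186
0.055 5 0.007676260775938941 0.27827327984689343
0.06 7 0.00989518635961164 0.2777014277287576
0.065 5 0.006807524417226483 0.27763589655231546
0.07 8 0.009379202474085437 0.2771718903265192
side tab [0.5
[... 378 characters left out ...]
481766467515 0.27782437268632604
0.005 4 0.005645041352442366 0.2765981343966718
0.01 8 0.009116310618185823 0.2775327867333231
0.015 10 0.01636551995403756 0.2807456661000156
0.02 4 0.004595825940186088 0.2768921277135324
0.025 6 0.008103035312255437 0.27659804114249265
0.03 4 0.004626788371276297 0.2760578471529571
0.035 7 0.007256756664355994 0.279691729360812
0.04 11 0.017678616511635825 0.28178559778332507
0.045 4 0.008380692235912408 0.2814259120030044
0.05 6 0.005813614311552276 0.2782236066327436
0.055 5 0.008046201062173389 0.27805118823788705
0.06 5 0.006963321661105396 0.2791118956041144
0.065 6 0.009811083036956571 0.2777012965857681
0.07 4 0.005752479288695572 0.2777211748411899
```

```bash
cat > go.py <<'E'
from h import *
from scipy.spatial.transform import Rotation as Ro
np.set_printoptions(precision=3,suppress=True)
def tool(yaw_y,lean=0): # yaw_y: world heading (rad) of pan/tool y axis => tool y; lean about it
    y=np.array([np.cos(yaw_y),np.sin(yaw_y),0]); z=np.array([0,0,-1.])
    return Ro.from_matrix(np.column_stack([np.cross(y,z),y,z]))*Ro.from_rotvec([0,lean,0])
def cmd(p,R):
    o=observe(); R0=Ro.from_euler('xyz',o['tool_rot']); p0=o['position']
    print('shift cm',R0.inv().apply(np.array(p)-p0)*100,'rot',(R0.inv()*R).as_rotvec(),'deg',np.degrees((R0.inv()*R).magnitude()))
    print('t',o['clock'],'pos',p0,'q',o['qpos'])
E
python3 - <<'E'
from go import *
cmd([.4825,.161,.28],tool(np.radians(-30)))
E
```

```text
shift cm [-39.872 -30.894  -4.885] rot [-0.001  0.001  1.747] deg 100.07265725452896
t 0.1 pos [0.213 0.587 0.231] q [-1.293  0.522 -0.036  1.6    0.021  1.021 -0.113]
```

Request:
{"method": "play_rows", "body": {"motion": [[-3.3,-2.6,-1.5,0,0,0.146,1],[-6.6,-5.2,-3,0,0,0.29,1],[-10,-7.7,-4.9,0,0,0.436,1],[-13.3,-10.3,-4.9,0,0,0.58,1],[-16.6,-12.9,-4.9,0,0,0.73,1]]}}

```text
clock: 0.6
position: [0.3258, 0.4082, 0.2807]
tool_rot: [3.141, -0.001, 2.058]
force: [2.3, 1.0, 0.4]
grip_width: 0.0854
finger_force: 0.0
```

```bash
python3 - <<'E'
from go import *
cmd([.4825,.161,.28],tool(np.radians(-30)))
E
```

```text
shift cm [-29.179   2.276   0.054] rot [ 0.    -0.001  1.011] deg 57.89969014351635
t 0.6 pos [0.326 0.408 0.281] q [-1.147  0.306  0.174  1.816 -0.062  1.023 -0.462]
```

Request:
{"method": "play_rows", "body": {"motion": [[-4.2,0.3,0,0,0,0.145,1],[-8.4,0.6,0,0,0,0.29,1],[-12.6,1,0,0,0,0.43,1],[-16.8,1.3,0,0,0,0.58,1],[-21,1.6,0,0,0,0.73,1]]}}

```text
clock: 1.1
position: [0.4392, 0.2307, 0.2803]
tool_rot: [-3.142, -0.0, 1.328]
force: [1.3, 0.2, -0.1]
grip_width: 0.0857
finger_force: 0.0
```

```bash
python3 - <<'E'
from go import *
cmd([.4825,.161,.28],tool(np.radians(-30)))
E
```

```text
shift cm [-5.721  5.885  0.03 ] rot [-0.   -0.    0.28] deg 16.07080147342423
t 1.1 pos [0.439 0.231 0.28 ] q [-0.931  0.276  0.408  1.887 -0.129  1.004 -0.711]
```

Request:
{"method": "play_rows", "body": {"motion": [[-2.0,2.0,0,0,0,0.14,1],[-4,4,0,0,0,0.28,1],[-5.7,5.9,0,0,0,0.28,1],[-5.7,5.9,0,0,0,0.28,1],[-5.7,5.9,0,0,0,0.28,1]]}}

```text
clock: 1.6
position: [0.4824, 0.1629, 0.2801]
tool_rot: [-3.141, 0.0, 1.053]
force: [-0.3, -0.3, -0.5]
grip_width: 0.0856
finger_force: 0.0
```

```bash
python3 - <<'E'
from go import *
cmd([.4825,.161,.171],tool(np.radians(-30)))
im,W=cloud('side'); a=im[120:225,260:400,::-1]; cv2.imwrite('pics/c2.png',cv2.resize(a,(800,600),interpolation=2))
im,W2=cloud('top')
P=W[150:220,295:340].reshape(-1,3);P=P[(P[:,2]>.155)&(P[:,2]<.222)&(np.hypot(P[:,0]-.4825,P[:,1]-.161)<.03)]
print(len(P),P.mean(0),P.min(0),P.max(0))
E
```

```text
shift cm [-0.163  0.104 10.908] rot [-0.     0.     0.006] deg 0.34958255628618395
t 1.6 pos [0.482 0.163 0.28 ] q [-0.829  0.31   0.494  1.859 -0.171  1.015 -0.782]
71 [0.481 0.158 0.187] [0.471 0.143 0.156] [0.493 0.176 0.213]
```

View pics/c2.png

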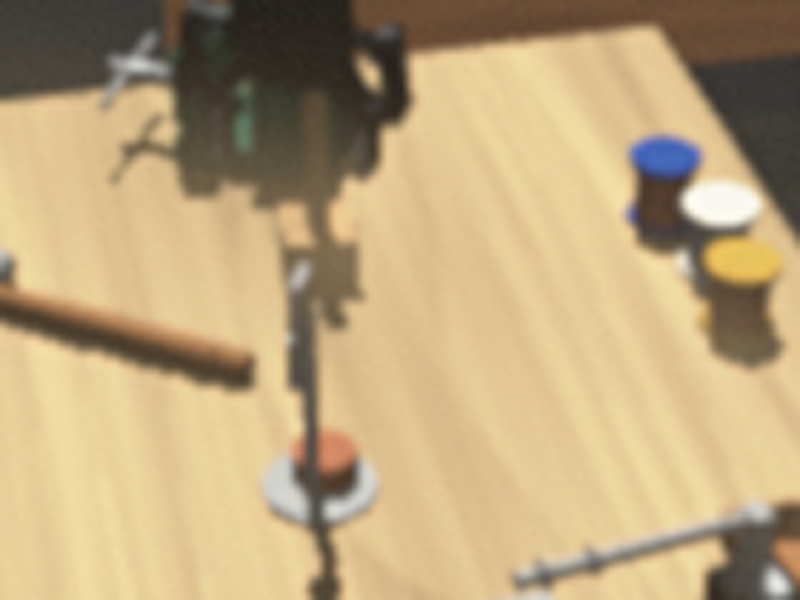

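The fingers, at about (195,180) and (390,100) in the crop, straddle the tab at (300,275). I'm descending.

Request:
{"method": "play_rows", "body": {"motion": [[-0.1,0.1,2,0,0,0,1],[-0.15,0.1,4.5,0,0,0,1],[-0.15,0.1,7,0,0,0,1],[-0.15,0.1,9,0,0,0,1],[-0.15,0.1,10.9,0,0,0,1]]}}

```text
clock: 2.2
position: [0.482, 0.1622, 0.1703]
tool_rot: [-3.141, 0.0, 1.056]
force: [0.5, -0.3, 1.2]
grip_width: 0.0854
finger_force: 0.0
```

Request:
{"method": "play_rows", "body": {"motion": [[0,0,0,0,0,0,1],[0,0,0,0,0,0,0],[0,0,0,0,0,0,-0.4],[0,0,0,0,0,0,-0.5],[0,0,0,0,0,0,-0.55]], "squeeze": 30}}

```text
clock: 2.7
position: [0.4829, 0.1614, 0.1719]
tool_rot: [3.141, -0.001, 1.054]
force: [0.4, 0.2, 0.1]
grip_width: 0.0281
finger_force: 0.0
```

```bash
cat > fz.py <<'E'
from go import *
def avg(n=10):
    A=[]
    for _ in range(n):
        viewer.grab_frame('top'); o=observe(); A.append(np.r_[o['force'],o['moment']])
    A=np.array(A); print('F',A.mean(0),'sd',A.std(0),'z',A[:,2]); return A.mean(0)
E
python3 - <<'E'
from fz import *
avg(8); o=observe(); print(o['grip_width'],o['finger_force']); cmd([.4825,.161,.171],tool(np.radians(-30)))
im,W=cloud('side'); 
P=W[130:220,290:340].reshape(-1,3);P=P[(P[:,2]>.13)&(P[:,2]<.16)&(np.hypot(P[:,0]-.4825,P[:,1]-.161)<.03)]
print(len(P),P.mean(0),P.min(0),P.max(0))
E
```

```text
F [-0.149 -0.026 -0.176  0.013 -0.006 -0.012] sd [0.446 0.391 0.273 0.032 0.028 0.022] z [ 0.072  0.071 -0.541 -0.614  0.064  0.083 -0.32  -0.224]
0.01942465905147358 0.0
shift cm [-0.028 -0.007  0.03 ] rot [-0.     0.     0.007] deg 0.3759080416723367
t 3.1 pos [0.483 0.161 0.171] q [-0.764  0.455  0.433  1.979 -0.269  0.764 -0.691]
34 [0.481 0.157 0.145] [0.47  0.141 0.13 ] [0.498 0.185 0.16 ]
```

Request:
{"method": "play_rows", "body": {"motion": [[0,0,0,0,0,0,-0.7],[0,0,0,0,0,0,-0.75],[0,0,0,0,0,0,-0.8],[0,0,0,0,0,0,-0.9],[0,0,0,0,0,0,-1]], "squeeze": 30}}

```text
clock: 3.65
position: [0.4826, 0.1612, 0.1713]
tool_rot: [-3.142, 0.0, 1.054]
force: [-1.4, 1.1, 1.2]
grip_width: 0.0091
finger_force: 29.6
```

Request:
{"method": "play_rows", "body": {"motion": [[0,0,0,0,0,0,-1],[0,0,0,0,0,0,-1],[0,0,-0.3,0,0,0,-1],[0,0,-0.7,0,0,0,-1],[0,0,-1.2,0,0,0,-1]], "squeeze": 80}}

```text
clock: 4.15
position: [0.4826, 0.1612, 0.1835]
tool_rot: [-3.141, 0.0, 1.054]
force: [0.6, 0.8, -3.2]
grip_width: 0.0091
finger_force: 77.7
```

Request:
{"method": "play_rows", "body": {"motion": [[0,0,-2,0,0,0,-1],[0,0,-5,0,0,0,-1],[0,0,-8,0,0,0,-1],[0,0,-11,0,0,0,-1],[0,0,-13,0,0,0,-1]]}}

```text
clock: 4.65
position: [0.483, 0.1611, 0.3156]
tool_rot: [3.141, -0.002, 1.053]
force: [0.7, -0.2, -4.1]
grip_width: 0.0087
finger_force: 78.2
```

Request:
{"method": "play_rows", "body": {"motion": [[0,0,-3,0,0,0,-1],[0,0,-6,0,0,0,-1],[0,0,-8,0,0,0,-1],[0,0,-8,0,0,0,-1],[0,0,-8,0,0,0,-1]]}}

```text
clock: 5.15
position: [0.4825, 0.1611, 0.3929]
tool_rot: [-3.141, -0.0, 1.054]
force: [-0.1, -0.3, -4.3]
grip_width: 0.0093
finger_force: 78.2
```

```bash
python3 - <<'E'
from fz import *
avg(20); o=observe(); print(o['grip_width'],o['finger_force']); cmd([.48,-.23,.40],tool(.154))
im,W=cloud('side'); np.save('side2',W); cv2.imwrite('pics/side2.png',im[...,::-1])
im,W=cloud('top'); np.save('top2',W);cv2.imwrite('pics/top2.png',im[...,::-1])
E
python3 -c "
import cv2;a=cv2.imread('pics/side2.png')[110:230,240:400];cv2.imwrite('pics/c3.png',cv2.resize(a,(800,600),interpolation=2))"
```

```text
F [ 0.037 -0.112 -3.524 -0.099  0.063 -0.002] sd [0.456 0.336 0.387 0.026 0.027 0.022] z [-3.482 -3.843 -3.551 -3.523 -3.881 -3.781 -3.8   -4.505 -3.708 -2.698
 -3.499 -3.505 -2.949 -3.773 -3.372 -2.937 -3.53  -3.378 -3.139 -3.633]
0.008946672984292725 78.16703796386719
shift cm [-34.143  19.104  -0.67 ] rot [ 0.    -0.    -0.671] deg 38.44603828921338
t 6.15 pos [0.483 0.161 0.393] q [-0.868  0.209  0.527  1.683 -0.109  1.278 -0.836]
```

View pics/c3.png

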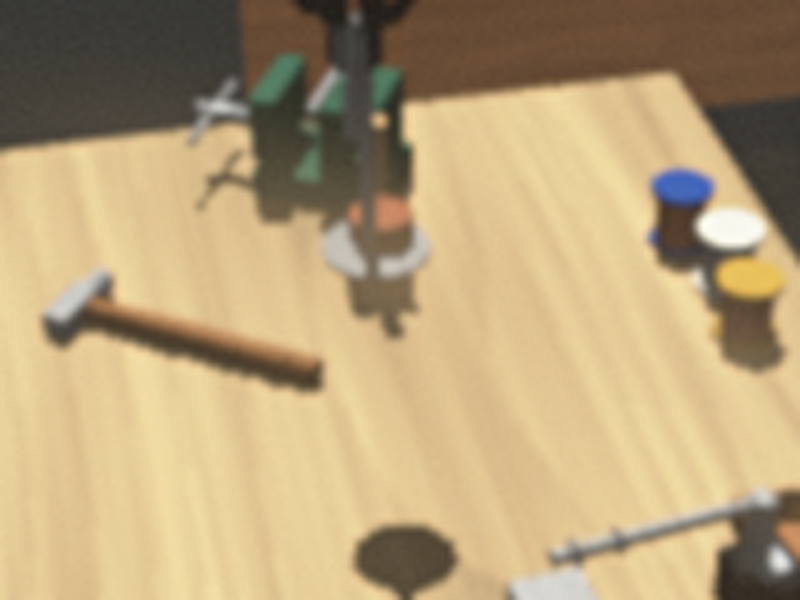

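The pan is held, with its dish at about (375,245) in the crop and its shadow at (405,560). The weight reads about 3.35 N. Next I'll measure where the dish sits relative to the tool.

```bash
python3 - <<'E'
from go import *
for n in ['top','side']:
    W=np.load(n+'2.npy'); 
    m=(abs(W[...,2]-.232)<.035)&(np.hypot(W[...,0]-.50,W[...,1]-.19)<.07)
    D=W[m]; print(n,len(D),D.mean(0),D.min(0),D.max(0))
    h=np.histogram(D[:,2],bins=np.arange(.197,.268,.005)); print(h[0])
    for lo,hi in [(.205,.233),(.215,.230)]:
        E=D[(D[:,2]>lo)&(D[:,2]<hi)]; print(cv2.minEnclosingCircle(E[:,:2].astype(np.float32)),len(E),E[:,2].mean(), cv2.fitEllipse(cv2.convexHull(E[:,:2].astype(np.float32))))
    h=W[...,2]>0.28; S=W[(W[...,2]>.24)&(W[...,2]<.375)&(np.hypot(W[...,0]-.483,W[...,1]-.161)<.04)]
    for z in np.arange(.24,.375,.015):
        k=(S[:,2]>z)&(S[:,2]<z+.015)
        if k.any(): print(z,k.sum(),S[k].mean(0),((S[k][:,:2]-[.4825,.1611])@[.5,.866]).min(),((S[k][:,:2]-[.4825,.1611])@[.5,.866]).max())
E
```

```text
<stdin>:5: RuntimeWarning: Mean of empty slice.
  ret = um.true_divide(
Traceback (most recent call last):
ValueError: zero-size array to reduction operation minimum which has no identity
```

```bash
python3 - <<'E'
from go import *
W=np.load('side2.npy'); d=np.array([.494,.869]); c=np.array([.4825,.1611])
m=(abs(W[...,2]-.232)<.035)&(np.hypot(W[...,0]-.50,W[...,1]-.19)<.07)
D=W[m]; print(len(D),D.mean(0),np.histogram(D[:,2],bins=np.arange(.197,.268,.005))[0])
for lo,hi in [(.210,.236),(.218,.232)]:
    E=D[(D[:,2]>lo)&(D[:,2]<hi)]; q=cv2.minEnclosingCircle(E[:,:2].astype(np.float32)); print(q,len(E),E[:,2].mean(), 'along,across',(q[0]-c)@d,(q[0]-c)@[-d[1],d[0]])
S=W[(W[...,2]>.24)&(W[...,2]<.41)&(np.hypot(W[...,0]-.483,W[...,1]-.161)<.04)]
for z in np.arange(.24,.41,.01):
    k=(S[:,2]>z)&(S[:,2]<z+.01); a=(S[k][:,:2]-c)@d
    if k.any(): print(round(z,3),k.sum(),S[k].mean(0),a.min(),a.max())
E
```

```text
257 [0.499 0.186 0.237] [  0   0   0   0   0  13 125  21  15  15  38  22   5   3]
((0.49966996908187866, 0.19165219366550446), 0.044175613671541214) 157 0.22957574157660426 along,across 0.035031821021771443 0.00017208053860663368
((0.49966996908187866, 0.19165219366550446), 0.044175613671541214) 138 0.22904649489271858 along,across 0.035031821021771443 0.00017208053860663368
0.24 22 [0.496 0.184 0.245] 0.013958096995722495 0.039709832134625506
0.25 16 [0.499 0.182 0.253] 0.012736089241596728 0.03562986727563161
0.26 9 [0.49  0.175 0.265] 0.01206688572615764 0.020772443409649424
0.27 7 [0.492 0.175 0.275] 0.012577682477745137 0.02309466772028291
0.28 7 [0.491 0.175 0.286] 0.012518989642635594 0.02070543866627803
0.29 7 [0.491 0.176 0.296] 0.01240100247765604 0.02241784395315473
0.3 7 [0.492 0.174 0.306] 0.009051436727008736 0.021480676681769065
0.31 8 [0.491 0.176 0.315] 0.014691097628326077 0.021959011425090744
0.32 6 [0.492 0.175 0.326] 0.0143652942185888 0.019792428165321178
0.33 7 [0.491 0.175 0.335] 0.014240358932907923 0.019120147076998665
0.34 8 [0.494 0.176 0.345] 0.014379168311420205 0.027808191140143657
0.35 15 [0.485 0.163 0.356] -0.01735018959777306 0.028785821650544125
0.36 11 [0.481 0.155 0.365] -0.019447400029255678 0.020380035056583045
0.37 19 [0.483 0.158 0.376] -0.019052608654439054 0.025985793096483297
0.38 14 [0.481 0.155 0.385] -0.01868777924152059 0.02423020398217409
0.39 12 [0.479 0.15  0.394] -0.016409658189265867 -0.006272546479929725
0.4 25 [0.478 0.154 0.405] -0.016979682943719966 0.010938310665705626
```

```bash
cat > wp.py <<'E'
from go import *
M=np.array([.550,-.223,.270]); YA=.154   # peg axis under the middle point
ex=np.array([np.cos(YA),np.sin(YA),0]); ey=np.array([-ex[1],ex[0],0]); ez=np.array([0,0,1.])
OFF=np.array([.0005,0,.021])
def pos(x,y,z,lean=-.31,sink=0): # peg axis point seen in pan frame = (y,z); seat at x along peg
    R=tool(YA,lean); zp=-R.apply([0,0,1]); yp=R.apply([1,0,0])
    seat=M+x*ex-y*yp-z*zp-sink*ez
    return seat-R.apply(OFF),R
def to(x,y,z,lean=-.31,sink=0): cmd(*pos(x,y,z,lean,sink))
def seat():
    o=observe(); R=Ro.from_euler('xyz',o['tool_rot']); s=o['position']+R.apply(OFF)-M
    print('seat in peg frame mm',1000*np.array([s@ex,s@ey,s@ez]), 'tool y heading',np.arctan2(*R.apply([0,1,0])[[1,0]]),'lean',np.arcsin(-R.apply([0,0,1])@ey), 'tilt', R.apply([0,1,0])[2])
E
python3 - <<'E'
from wp import *
seat(); to(-.075,-.004,-.055)
E
```

```text
seat in peg frame mm [ -7.246 390.385 102.312] tool y heading -0.5170307414488734 lean 3.712996478670534e-05 tilt 3.94783311271457e-05
shift cm [-32.66   17.319   5.201] rot [-0.104 -0.298 -0.666] deg 42.20974428106741
t 6.25 pos [0.483 0.161 0.393] q [-0.868  0.209  0.527  1.683 -0.109  1.278 -0.836]
```

Request:
{"method": "play_rows", "body": {"motion": [[-1.5,0.8,0,-0.005,-0.013,-0.03,-1],[-4.5,2.4,0.2,-0.014,-0.041,-0.092,-1],[-8.5,4.5,0.6,-0.027,-0.078,-0.173,-1],[-12.5,6.6,1,-0.04,-0.114,-0.255,-1],[-16.5,8.7,1.6,-0.052,-0.15,-0.335,-1]]}}

```text
clock: 6.75
position: [0.4766, -0.0269, 0.3774]
tool_rot: [3.115, 0.157, 1.391]
force: [1.0, -0.4, -3.0]
grip_width: 0.0094
finger_force: 78.2
```

```bash
python3 - <<'E'
from wp import *
seat(); to(-.075,-.004,-.055)
E
```

```text
seat in peg frame mm [-42.79  202.217  86.599] tool y heading -0.17566353767770315 lean 0.15704224542543765 tilt 0.02616068991961741
shift cm [-17.149   2.599   6.442] rot [-0.051 -0.147 -0.327] deg 20.753531687483875
t 6.75 pos [ 0.477 -0.027  0.377] q [-0.678  0.161  0.586  1.79   0.073  1.235 -0.3  ]
```

Request:
{"method": "play_rows", "body": {"motion": [[-4,0.6,1.4,-0.012,-0.034,-0.076,-1],[-8,1.2,2.9,-0.024,-0.069,-0.153,-1],[-12,1.8,4.5,-0.036,-0.103,-0.23,-1],[-15.3,2.3,5.7,-0.046,-0.132,-0.293,-1],[-17.1,2.6,6.4,-0.051,-0.147,-0.327,-1]]}}

```text
clock: 7.25
position: [0.4704, -0.2085, 0.341]
tool_rot: [-3.141, 0.31, 1.722]
force: [0.5, -0.1, -2.3]
grip_width: 0.0093
finger_force: 78.2
```

Request:
{"method": "play_rows", "body": {"motion": [[0,0,0,0,0,0,-1],[0,0,0,0,0,0,-1],[0,0,0,0,0,0,-1],[0,0,0,0,0,0,-1],[0,0,0,0,0,0,-1]]}}

```text
clock: 7.75
position: [0.4716, -0.2055, 0.3414]
tool_rot: [3.141, 0.308, 1.722]
force: [-1.1, -0.3, -3.9]
grip_width: 0.0092
finger_force: 78.2
```

```bash
python3 - <<'E'
from wp import *
from fz import avg
seat(); avg(20); to(-.055,-.004,-.038)
im,W=cloud('side'); np.save('side3',W); cv2.imwrite('pics/side3.png',im[...,::-1])
im2,W2=cloud('top'); np.save('top3',W2)
a=im[150:270,300:460,::-1];b=im2[120:210,340:460,::-1]
cv2.imwrite('pics/c4.png',np.hstack([cv2.resize(a,(400,300),interpolation=2),cv2.resize(b,(400,300),interpolation=2)]))
E
```

```text
seat in peg frame mm [-74.763  23.452  51.245] tool y heading 0.15109694036672258 lean 0.30842841282853856 tilt 0.0003867485387561709
F [ 0.279  0.122 -3.493  0.562  0.065  0.008] sd [0.395 0.68  0.452 0.023 0.032 0.033] z [-3.615 -4.143 -3.553 -2.863 -2.84  -3.435 -3.348 -3.704 -3.346 -3.076
 -4.1   -3.809 -3.476 -3.127 -3.422 -2.474 -4.216 -3.536 -4.078 -3.701]
shift cm [-0.217  2.014  1.769] rot [-0.001 -0.001 -0.003] deg 0.22226981157253434
t 8.75 pos [ 0.471 -0.206  0.341] q [-0.446  0.194  0.652  1.891  0.206  1.001  0.239]
```

View pics/c4.png

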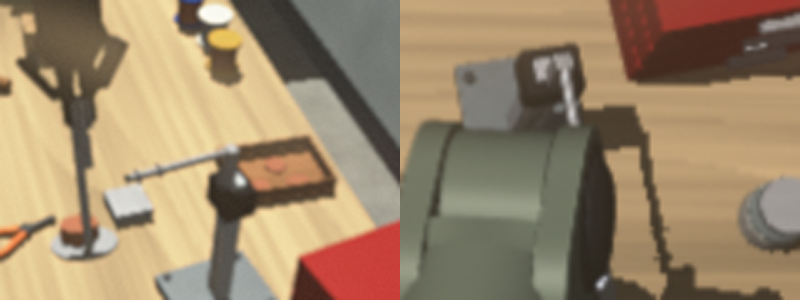

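The pan hangs left of the peg's free end (127,178) in the side crop, with its dish at (85,240). I'll check the pan's position against the peg using this camera's depth.

```bash
python3 - <<'E'
from wp import *
W=np.load('side3.npy'); W0=np.load('side.npy')
p,R=observe()['position'],Ro.from_euler('xyz',observe()['tool_rot'])
s=p+R.apply(OFF)
V=W.reshape(-1,3); V=V[np.isfinite(V).all(1)]
L=R.inv().apply(V-s); L=L[:,[1,0,2]]*[1,1,-1]*1000 # pan coords x,y,z mm
k=(abs(L[:,0])<14)&(L[:,1]>-25)&(L[:,1]<32)&(L[:,2]<40)&(L[:,2]>-120); S=L[k]
for z in range(-120,40,10):
    q=S[(S[:,2]>=z)&(S[:,2]<z+10)]
    if len(q): print(z,len(q),q.mean(0),q[:,1].min(),q[:,1].max(),'x',q[:,0].min(),q[:,0].max())
D=L[(abs(L[:,2]+144)<5)&(np.hypot(L[:,0],L[:,1]-34)<60)]; print('dish',len(D),cv2.minEnclosingCircle(D[:,:2].astype(np.float32)),D[:,2].mean(), np.polyfit(D[:,1],D[:,2],1))
# peg in peg frame
for w in (W0,W):
    U=w.reshape(-1,3)-M; U=np.column_stack([U@ex,U@ey,U[:,2]])*1000
    q=U[(U[:,0]>-20)&(U[:,0]<95)&(abs(U[:,1])<10)&(abs(U[:,2])<14)]; e=U[(U[:,0]>-45)&(U[:,0]<0)&(abs(U[:,1])<10)&(abs(U[:,2])<14)]
    print('peg',len(q),q.mean(0),np.polyfit(q[:,0],q[:,1],1),'end',e[:,0].min(), 'camera-ward')
E
```

```text
-120 13 [  -1.791   15.703 -114.839] 10.924473270750557 22.45983973698879 x -5.261905445976245 3.471346113792394
-110 10 [  -1.986   16.743 -105.387] 13.19519414490709 25.91184710584317 x -6.20637693084423 4.2529303035987205
-100 13 [ -2.389  16.87  -95.523] 12.249288589585065 22.11241656150398 x -6.044890000421096 2.1900371696665446
-90 10 [ -1.709  16.814 -86.176] 11.380862085344406 21.711764333951308 x -6.036855439207616 3.470802323796458
-80 14 [ -2.563  16.167 -75.302] 11.838400193825464 24.266489691549413 x -6.537123061376188 4.0795673997463675
-70 12 [ -2.3    16.598 -64.84 ] 12.875119686878593 22.313239669432047 x -6.2355549788571025 2.1422159663993554
-60 11 [ -1.418  14.698 -54.818] 10.34015701591441 18.443720382795057 x -6.518497295992487 3.5882309131044052
-50 14 [ -2.318  17.45  -45.824] 13.120726562047134 23.83459890102383 x -6.307484575490718 4.721883210629038
-40 12 [ -2.461  16.185 -34.997] 12.4433727279251 21.921490350109394 x -5.8939535135270695 1.9693268772063606
-30 11 [ -2.728   9.62  -23.666] -17.68892476159636 18.630419018914644 x -6.403870015483317 0.24551169
[... 233 characters left out ...]
 [-3.527 -6.075  5.464] -20.509212273321396 20.940125513461496 x -7.526606829113206 3.832809413297801
10 24 [-3.803 -6.466 14.856] -19.989994128917708 22.664294079122268 x -7.146024292794312 1.970725172702623
20 20 [ -2.868 -10.758  25.946] -15.19297442399794 -0.6925880813188765 x -12.682717818303054 9.016136758544926
30 30 [ -0.691 -10.81   34.71 ] -17.54503516821966 -6.63700077999065 x -13.476677493506367 13.188342350274024
dish 206 ((0.2130827009677887, 35.0731315612793), 43.723388671875) -143.3775419584624 [   0.02  -143.861]
peg 127 [33.663 -0.159  4.689] [-0.006  0.041] end -30.776482882772488 camera-ward
peg 130 [34.231 -0.151  4.557] [ 0.004 -0.28 ] end -29.93201095485113 camera-ward
```

Pan and peg match the model to within 1–2 mm. I'll go to the entry pose and slide in over the free end.

Request:
{"method": "play_rows", "body": {"motion": [[-0.1,0.7,0.4,0,0,-0.001,-1],[-0.2,1.4,1.0,0,0,-0.003,-1],[-0.2,2.0,1.6,0,0,-0.003,-1],[-0.2,2.0,1.8,0,0,-0.003,-1],[-0.2,2.0,1.8,0,0,-0.003,-1]]}}

```text
clock: 9.35
position: [0.492, -0.2105, 0.3242]
tool_rot: [-3.139, 0.309, 1.724]
force: [-0.5, -0.2, -3.6]
grip_width: 0.0089
finger_force: 78.2
```

Request:
{"method": "play_rows", "body": {"motion": [[0,1,0,0,0,0,-1],[0,2.2,0,0,0,0,-1],[0,3.4,0,0,0,0,-1],[0,4.6,0,0,0,0,-1],[0,5.5,0,0,0,0,-1]]}}

```text
clock: 9.85
position: [0.548, -0.2015, 0.3246]
tool_rot: [-3.141, 0.309, 1.725]
force: [-1.0, 0.3, -3.0]
grip_width: 0.009
finger_force: 78.2
```

Request:
{"method": "play_rows", "body": {"motion": [[0,0,0,0,0,0,-1],[0,0,0,0,0,0,-1],[0,0,0,0,0,0,-1],[0,0,0,0,0,0,-1],[0,0,0,0,0,0,-1]]}}

```text
clock: 10.35
position: [0.5464, -0.2019, 0.3249]
tool_rot: [-3.141, 0.308, 1.724]
force: [0.6, -0.7, -3.0]
grip_width: 0.009
finger_force: 78.2
```

```bash
python3 - <<'E'
from wp import *
seat(); to(0,0,-.010); to(0,0,-.010)
im,W=cloud('side'); np.save('side4',W)
a=im[175:255,310:420,::-1]; cv2.imwrite('pics/c5.png',cv2.resize(a,(800,582),interpolation=2))
E
```

```text
seat in peg frame mm [-0.315 15.495 34.722] tool y heading 0.1531608653299761 lean 0.30838105773310387 tilt -0.00045106644878648017
shift cm [-0.417  0.032  2.779] rot [-0.001 -0.002 -0.001] deg 0.10761248629697179
t 10.35 pos [ 0.546 -0.202  0.325] q [-0.378  0.358  0.619  1.746  0.1    0.994  0.302]
shift cm [-0.417  0.032  2.779] rot [-0.001 -0.002 -0.001] deg 0.10761248629697179
t 10.35 pos [ 0.546 -0.202  0.325] q [-0.378  0.358  0.619  1.746  0.1    0.994  0.302]
```

View pics/c5.png

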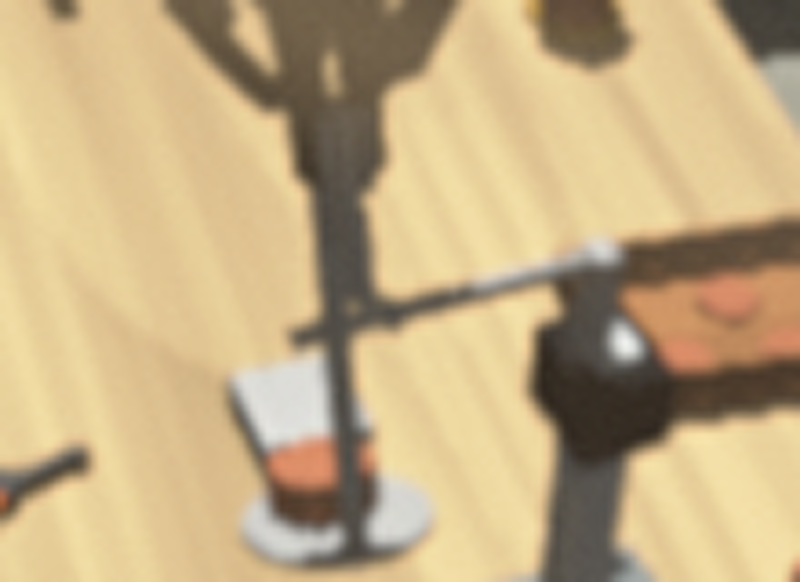

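The picture shows the hook and stem crossing the peg near (345,325), with the second collar at (395,312) on the right. I'll check the crossing by depth.

```bash
python3 - <<'E'
from wp import *
W=np.load('side4.npy')
U=W-M; U=np.dstack([U@ex,U@ey,U[...,2]])*1000
q=U.reshape(-1,3); 
for lo in range(-36,40,6):
    k=q[(q[:,0]>=lo)&(q[:,0]<lo+6)&(abs(q[:,1])<14)&(abs(q[:,2])<11)]
    print(lo,len(k),k.mean(0) if len(k) else '',k[:,2].max() if len(k) else '')
for z in range(-40,45,6):
    k=q[(abs(q[:,0])<9)&(abs(q[:,1])<45)&(q[:,2]>=z)&(q[:,2]<z+6)]
    if len(k): print('z',z,len(k),k.mean(0),k[:,1].min(),k[:,1].max())
E
```

```text
-36 2 [-30.366  -0.936   3.24 ] 6.455629788013228
-30 8 [-26.734  -0.699   5.793] 10.7320087348865
-24 4 [-20.147   0.353   4.736] 8.033453625760744
-18 14 [-14.744  -1.026   4.372] 10.718974602914544
-12 4 [-8.702 -1.18   5.199] 8.662056005433016
-6 7 [-3.777 -0.393  4.786] 6.929473884484616
0 6 [3.219 0.228 3.13 ] 5.790667288394557
6 6 [9.037 1.127 4.462] 7.609286573187656
12 10 [13.564 -0.085  5.161] 9.189959773290123
18 7 [19.623 -1.294  5.81 ] 9.809003421030472
24 8 [27.653 -0.607  5.277] 10.163290348652598
30 5 [33.104 -0.851  3.817] 7.429162132476685
36 6 [39.185 -0.418  3.893] 6.945292161200268
z -40 8 [ -2.858   9.721 -36.484] 4.2914959072038945 14.847458825182196
z -34 8 [ -1.961  11.489 -29.556] 6.911139972115568 22.633455430530475
z -28 6 [ -1.369  12.023 -25.111] 9.937706266646426 15.039219367545057
z -22 3 [ -3.04   11.351 -19.938] 9.574258322187436 14.148419391202989
z -10 1 [ 3.038 21.171 -5.822] 21.17135865344779 21.17135865344779
z -4 12 [-2.445 12.403  0.07 ] -1.7188748348715868 21.404692247166714
z 2 21 [0.066 7.269 5.069] -5.3804887445156275 26.536532119829232
z 8 11 [-2.178 22.026 10.689] -1.9294142498906817 32.147267395984635
z 14 9 [-5.462 21.101 17.199] -4.462070577615174 33.649863111070104
z 20 14 [-1.553  9.031 23.129] -7.545356591479342 33.275843043952925
z 26 11 [-3.711  6.104 29.432] -7.28961537244483 33.028506664669685
z 32 14 [-4.389 13.569 34.736] -1.4604082131092877 35.100525202002736
z 38 16 [-3.926 12.613 41.213] -4.013914698604626 39.992241991608296
z 44 15 [-4.082 10.145 47.081] 0.5326521208520794 40.71121426104967
```

The depth confirms the peg passes in front of the stem, inside the mouth, with collars at -15 and +13.5 mm. I'll slip the hook on.

Request:
{"method": "play_rows", "body": {"motion": [[-0.1,0,0.5,0,0,0,-1],[-0.2,0,1.1,0,0,0,-1],[-0.3,0,1.7,0,0,0,-1],[-0.4,0,2.3,0,0,0,-1],[-0.4,0,2.7,0,0,0,-1]]}}

```text
clock: 10.9
position: [0.5482, -0.2142, 0.2995]
tool_rot: [-3.14, 0.309, 1.724]
force: [0.1, -0.1, -2.9]
grip_width: 0.009
finger_force: 78.2
```

```bash
python3 - <<'E'
from wp import *
from fz import avg
avg(8); seat(); 
P,R=pos(0,0,-.005); 
for s in (.005,.010): cmd(P-[0,0,s],R)
im,W=cloud('side')
U=W-M; q=(np.dstack([U@ex,U@ey,U[...,2]])*1000).reshape(-1,3)
k=q[(q[:,0]>20)&(q[:,0]<90)&(abs(q[:,1])<14)&(q[:,2]<11)&(q[:,2]>-40)]; print('peg z',len(k),np.median(k,0))
E
```

```text
F [-0.213 -0.229 -3.362  0.553  0.082  0.005] sd [0.317 0.638 0.701 0.018 0.023 0.018] z [-4.816 -3.788 -2.869 -3.067 -3.175 -2.287 -3.226 -3.67 ]
seat in peg frame mm [-0.056  3.503 10.262] tool y heading 0.15335200862118814 lean 0.3085917127622675 tilt -0.0004158433300946174
shift cm [0.133 0.005 1.06 ] rot [-0.001 -0.001 -0.   ] deg 0.0919507724055583
t 11.3 pos [ 0.549 -0.214  0.3  ] q [-0.345  0.392  0.61   1.768  0.083  0.935  0.324]
shift cm [0.285 0.005 1.537] rot [-0.001 -0.001 -0.   ] deg 0.0919507724055583
t 11.3 pos [ 0.549 -0.214  0.3  ] q [-0.345  0.392  0.61   1.768  0.083  0.935  0.324]
peg z 72 [55.854 -0.074  4.568]
```

Request:
{"method": "play_rows", "body": {"motion": [[-0.03,0,0.15,0,0,0,-1],[-0.06,0,0.3,0,0,0,-1],[-0.06,0,0.47,0,0,0,-1],[-0.01,0,0.62,0,0,0,-1],[0.04,0,0.77,0,0,0,-1]]}}

```text
clock: 11.85
position: [0.5487, -0.2158, 0.2926]
tool_rot: [-3.141, 0.309, 1.724]
force: [0.3, -0.3, -2.4]
grip_width: 0.0095
finger_force: 78.3
```

```bash
cat > chk.py <<'E'
from wp import *
from fz import avg
import sys
f=avg(int(sys.argv[1])); print('on scale',3.35-(-.15-f[2])); seat()
im,W=cloud('side')
U=W-M; q=(np.dstack([U@ex,U@ey,U[...,2]])*1000).reshape(-1,3)
k=q[(q[:,0]>20)&(q[:,0]<75)&(abs(q[:,1])<10)&(q[:,2]<11)&(q[:,2]>-45)]; print('sink mm',len(k),4.57-np.median(k[:,2]))
E
python3 chk.py 10
```

```text
F [-0.207 -0.433 -2.487  0.371  0.124 -0.01 ] sd [0.568 0.572 0.324 0.018 0.051 0.026] z [-2.82  -2.462 -2.626 -2.188 -2.863 -2.714 -2.699 -1.867 -2.587 -2.046]
on scale 1.0129365517232256
seat in peg frame mm [-0.209  1.46   2.624] tool y heading 0.15318492308606976 lean 0.30861516361603447 tilt -0.0008058512056824119
sink mm 57 3.846445073630393
```

Request:
{"method": "play_rows", "body": {"motion": [[0.05,0,0.14,0,0,0,-1],[0.09,0,0.29,0,0,0,-1],[0.14,0,0.43,0,0,0,-1],[0.18,0,0.57,0,0,0,-1],[0.23,0,0.71,0,0,0,-1]]}}

```text
clock: 12.9
position: [0.5487, -0.2157, 0.2852]
tool_rot: [-3.141, 0.309, 1.724]
force: [-1.0, -0.7, -2.5]
grip_width: 0.0092
finger_force: 78.4
```

Request:
{"method": "play_rows", "body": {"motion": [[0.05,0,0.14,0,0,0,-1],[0.09,0,0.29,0,0,0,-1],[0.14,0,0.43,0,0,0,-1],[0.18,0,0.57,0,0,0,-1],[0.23,0,0.71,0,0,0,-1]]}}

```text
clock: 13.4
position: [0.5487, -0.2157, 0.2778]
tool_rot: [-3.141, 0.309, 1.724]
force: [0.6, -0.8, -0.2]
grip_width: 0.0092
finger_force: 78.4
```

```bash
python3 chk.py 20
```

```text
F [ 0.741 -1.091 -0.844  0.141 -0.064  0.006] sd [0.451 0.322 0.467 0.034 0.032 0.021] z [-0.708 -1.147 -1.738 -1.627 -1.144 -0.278 -0.768 -0.319 -0.734 -0.641
  0.125 -0.888 -0.611 -0.238 -1.248 -0.474 -0.925 -0.913 -1.375 -1.221]
on scale 2.6564279308844347
seat in peg frame mm [ -0.169   1.535 -12.292] tool y heading 0.15318056753937465 lean 0.30862204292991857 tilt -0.0006855224758640643
sink mm 56 19.178886604820434
```

Request:
{"method": "play_rows", "body": {"motion": [[-0.03,0,0.03,0,0,0,-1],[-0.08,0,0.08,0,0,0,-1],[-0.11,0,0.15,0,0,0,-1],[-0.08,0,0.24,0,0,0,-1],[-0.05,0,0.33,0,0,0,-1]]}}

```text
clock: 14.95
position: [0.5489, -0.2168, 0.2746]
tool_rot: [-3.141, 0.308, 1.724]
force: [-1.0, 3.4, -1.3]
grip_width: 0.0089
finger_force: 78.5
```

```bash
python3 chk.py 24
```

```text
F [-0.963  4.935 -0.52   1.519  0.294 -0.02 ] sd [0.474 0.715 0.411 0.098 0.043 0.027] z [-0.726 -0.151 -0.798 -1.042 -0.843 -0.327 -1.126 -0.101 -1.069 -0.459
 -0.784  0.446 -0.54  -0.379 -0.57  -0.757 -1.165  0.252 -0.522 -0.475
 -0.628 -0.284  0.096 -0.518]
on scale 2.9803676815350864
seat in peg frame mm [ -0.159   0.261 -15.328] tool y heading 0.1533556728059432 lean 0.3083710248765287 tilt -0.0007907207798010241
sink mm 57 22.63579754853016
```

Request:
{"method": "play_rows", "body": {"motion": [[0.05,0,-0.01,0,0,0,-1],[0.1,0,-0.03,0,0,0,-1],[0.12,0,0.03,0,0,0,-1],[0.14,0,0.1,0,0,0,-1],[0.155,0,0.16,0,0,0,-1]]}}

```text
clock: 16.7
position: [0.5488, -0.2165, 0.2729]
tool_rot: [-3.141, 0.309, 1.724]
force: [0.7, -1.3, -0.3]
grip_width: 0.0091
finger_force: 78.6
```

```bash
python3 chk.py 24
```

```text
F [ 0.557 -2.384 -0.371 -0.219 -0.107  0.028] sd [0.609 0.48  0.521 0.05  0.05  0.035] z [-0.442  0.075 -0.512 -0.341 -0.177 -0.517 -0.147 -0.541  0.761  0.466
 -0.282 -0.025 -1.342  0.089 -0.905  0.462 -1.265 -0.653 -0.654 -0.689
 -1.215 -0.641 -0.105 -0.309]
on scale 3.1287413755923685
seat in peg frame mm [ -0.234   1.059 -17.31 ] tool y heading 0.1532091550670254 lean 0.3086131306595444 tilt -0.0008698549526174326
sink mm 53 23.87765240200516
```

Request:
{"method": "play_rows", "body": {"motion": [[0.02,0,0.05,0,0,0,-1],[0.04,0,0.1,0,0,0,-1],[0.03,0,0.15,0,0,0,-1],[0.015,0,0.15,0,0,0,-1],[0.015,0,0.15,0,0,0,-1]]}}

```text
clock: 18.45
position: [0.5488, -0.2162, 0.2713]
tool_rot: [-3.141, 0.308, 1.724]
force: [-0.6, -0.0, -0.1]
grip_width: 0.0095
finger_force: 78.6
```

```bash
python3 chk.py 24
```

```text
F [-0.163  0.964 -0.204  0.53   0.138 -0.019] sd [0.422 0.465 0.38  0.075 0.025 0.028] z [-0.101 -0.53  -0.303 -0.682 -0.886 -0.694 -0.502 -0.232 -0.135 -0.15
 -0.357 -0.026 -0.096  0.129 -0.258 -0.814  0.387 -0.259 -0.651  0.377
  0.212  0.521  0.045  0.108]
on scale 3.295952150525256
seat in peg frame mm [ -0.188   0.76  -18.788] tool y heading 0.15321917687501654 lean 0.3085962573369995 tilt -0.0007812207037263819
sink mm 54 25.078386255491843
```

Request:
{"method": "play_rows", "body": {"motion": [[0.01,0,0.02,0,0,0,-1],[0.02,0,0.05,0,0,0,-1],[0.03,0,0.07,0,0,0,-1],[0.03,0,0.07,0,0,0,-1],[0.03,0,0.07,0,0,0,-1]], "squeeze": 30}}

```text
clock: 20.2
position: [0.5488, -0.2164, 0.2706]
tool_rot: [-3.141, 0.309, 1.724]
force: [-0.1, 1.0, -0.2]
grip_width: 0.0092
finger_force: 78.6
```

```bash
python3 chk.py 24
```

```text
F [-0.125  0.296 -0.237  0.408  0.067 -0.01 ] sd [0.589 0.518 0.509 0.034 0.026 0.034] z [-0.83  -0.031 -0.213 -0.817  0.937  0.815 -0.215 -0.566 -0.193 -0.874
 -0.704 -0.302 -0.224 -0.375  0.072  0.426 -0.291 -0.734 -0.586  0.221
 -0.72  -0.313 -0.743  0.564]
on scale 3.2626353731935005
seat in peg frame mm [ -0.181   0.861 -19.533] tool y heading 0.15324010647105352 lean 0.3085606965376504 tilt -0.0007157557261200098
sink mm 53 26.0076685836416
```

Request:
{"method": "play_rows", "body": {"motion": [[0.01,0,0.02,0,0,0,-1],[0.01,0,0.04,0,0,0,-1],[0.01,0,0.04,0,0,0,-0.85],[0.01,0,0.04,0,0,0,-0.82],[0.01,0,0.04,0,0,0,-0.8]], "squeeze": 20}}

```text
clock: 21.95
position: [0.5488, -0.2164, 0.2702]
tool_rot: [-3.141, 0.309, 1.724]
force: [0.3, 0.5, 0.2]
grip_width: 0.0092
finger_force: 78.6
```

Request:
{"method": "play_rows", "body": {"motion": [[0,0,0,0,0,0,-0.79],[0,0,0,0,0,0,-0.78],[0,0,0,0,0,0,-0.77],[0,0,0,0,0,0,-0.76],[0,0,0,0,0,0,-0.75]]}}

```text
clock: 22.45
position: [0.5488, -0.2164, 0.2702]
tool_rot: [-3.141, 0.309, 1.724]
force: [-0.5, -0.0, 0.6]
grip_width: 0.0109
finger_force: 0.0
```

Request:
{"method": "play_rows", "body": {"motion": [[0,0,0,0,0,0,-0.72],[0,0,0,0,0,0,-0.7],[0,0,0,0,0,0,-0.65],[0,0,0,0,0,0,-0.6],[0,0,0,0,0,0,-0.55]]}}

```text
clock: 22.95
position: [0.5488, -0.2164, 0.2702]
tool_rot: [-3.141, 0.309, 1.724]
force: [0.5, -0.4, 0.4]
grip_width: 0.019
finger_force: 0.0
```

```bash
python3 chk.py 10; python3 - <<'E'
from wp import *
im,W=cloud('side'); a=im[175:265,310:420,::-1]; cv2.imwrite('pics/c6.png',cv2.resize(a,(733,600),interpolation=2))
E
```

```text
Traceback (most recent call last):
  File "chk.py", line 4, in <module>
    f=avg(int(sys.argv[1])); print('on scale',3.35-(-.15-f[2])); seat()
  File "fz.py", line 5, in avg
    viewer.grab_frame('top'); o=observe(); A.append(np.r_[o['force'],o['moment']])
    ~~~~~~~~~~~~~~~~~^^^^^^^
ValueError: 200 camera calls are used up
Traceback (most recent call last):
  File "h.py", line 4, in cloud
    im,d=viewer.grab_frame(name); c=viewer.camera_info(name)
         ~~~~~~~~~~~~~~~~~^^^^^^
ValueError: 200 camera calls are used up
```

The fingers are clear of the tab, with force 0 at a 19 mm opening. The camera budget is used up, so I'll open further and retract along the fingers without looking.

Request:
{"method": "play_rows", "body": {"motion": [[0,0,0,0,0,0,-0.5],[0,0,0,0,0,0,-0.4],[0,0,0,0,0,0,-0.3],[0,0,0,0,0,0,-0.2],[0,0,0,0,0,0,-0.2]]}}

```text
clock: 23.5
position: [0.5488, -0.2164, 0.2702]
tool_rot: [-3.141, 0.309, 1.724]
force: [0.3, 0.8, 0.9]
grip_width: 0.0343
finger_force: 0.0
```

Request:
{"method": "play_rows", "body": {"motion": [[0,0,-0.5,0,0,0,-0.2],[0,0,-1.5,0,0,0,-0.2],[0,0,-3,0,0,0,-0.2],[0,0,-4.5,0,0,0,-0.2],[0,0,-6,0,0,0,-0.2]]}}

```text
clock: 24.0
position: [0.5461, -0.1981, 0.3288]
tool_rot: [-3.141, 0.309, 1.724]
force: [-0.2, -0.3, 0.4]
grip_width: 0.0341
finger_force: 0.0
```

Request:
{"method": "play_rows", "body": {"motion": [[0,0,-2,0,0,0,-0.2],[0,0,-4,0,0,0,-0.2],[0,0,-6,0,0,0,-0.2],[0,0,-8,0,0,0,-0.2],[0,0,-9,0,0,0,-0.2]]}}

```text
clock: 24.5
position: [0.5422, -0.1709, 0.4152]
tool_rot: [3.14, 0.309, 1.724]
force: [0.6, -0.2, 0.3]
grip_width: 0.0341
finger_force: 0.0
```

Request:
{"method": "play_rows", "body": {"motion": [[0,0,0,0,0,0,-0.2],[0,0,0,0,0,0,-0.2],[0,0,0,0,0,0,-0.2],[0,0,0,0,0,0,-0.2],[0,0,0,0,0,0,-0.2]]}}

```text
clock: 25.0
position: [0.5418, -0.1715, 0.4127]
tool_rot: [-3.14, 0.309, 1.724]
force: [-0.0, 0.1, 0.5]
grip_width: 0.0339
finger_force: 0.0
```

Request:
{"method": "play_rows", "body": {"motion": [[0,0,0,0,0,0,-0.2],[0,0,0,0,0,0,-0.2],[0,0,0,0,0,0,-0.2],[0,0,0,0,0,0,-0.2],[0,0,0,0,0,0,-0.2]]}}

```text
clock: 25.5
position: [0.5419, -0.1714, 0.4131]
tool_rot: [-3.141, 0.309, 1.724]
force: [0.1, -0.0, -0.1]
grip_width: 0.0342
finger_force: 0.0
```

Request:
{"method": "play_rows", "body": {"motion": [[0,0,0,0,0,0,-0.2],[0,0,0,0,0,0,-0.2],[0,0,0,0,0,0,-0.2],[0,0,0,0,0,0,-0.2],[0,0,0,0,0,0,-0.2]]}}

```text
clock: 26.0
position: [0.542, -0.1714, 0.4131]
tool_rot: [-3.141, 0.309, 1.724]
force: [-0.0, -0.2, 1.0]
grip_width: 0.034
finger_force: 0.0
```

Request:
{"method": "play_rows", "body": {"motion": [[0,0,0,0,0,0,-0.2],[0,0,0,0,0,0,-0.2],[0,0,0,0,0,0,-0.2],[0,0,0,0,0,0,-0.2],[0,0,0,0,0,0,-0.2]]}}

```text
clock: 26.5
position: [0.5419, -0.1714, 0.4131]
tool_rot: [-3.141, 0.309, 1.724]
force: [-0.4, -1.2, -0.7]
grip_width: 0.0342
finger_force: 0.0
```

Request:
{"method": "play_rows", "body": {"motion": [[0,0,0,0,0,0,-0.2],[0,0,0,0,0,0,-0.2],[0,0,0,0,0,0,-0.2],[0,0,0,0,0,0,-0.2],[0,0,0,0,0,0,-0.2]]}}

```text
clock: 27.0
position: [0.542, -0.1714, 0.4131]
tool_rot: [-3.141, 0.309, 1.724]
force: [-0.0, -0.8, 0.6]
grip_width: 0.0343
finger_force: 0.0
```

```bash
python3 -c "
from workcell import observe,bot
print(observe()['clock'],bot.job_done())"
```

```text
the job is handed in; nothing more can be done
27.0 None
```

I hung the pan (about 3.35 N) on the scale's peg between the collars, eased it down about 26 mm until the scale carried it, released it, pulled the gripper clear and handed the job in at 27 s; no verdict came back, and with all 200 camera calls used I could not confirm by picture that it hangs still.

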